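# Set up the V-shaped sharpening stand

### The arm

A 6-joint arm with a two-finger parallel gripper is mounted at the origin on the work surface. World frame = base frame: x ahead of the robot, y to its left, z up, the work surface at z = 0. Lengths are in m, angles in rad, forces in N, time in s.
With the tool pointing down it reaches from about 0.3 to 0.875 m from the base axis. Payload 6.4 kg.
Tool frame: the origin (TCP) lies midway between the tips of the shut fingers; the grasp point (between the pads) lies 19 mm behind it; z points along the fingers, y is the direction in which the jaws open and shut (so a half turn about z gives the same grasp; the last joint's range is limited). The gripper opens to 85 mm and grips with 20 to 120 N. Pads are 22 mm wide; open, the fingers measure 114 mm over their backs; the gripper's body (76 mm by 85 mm) begins 54 mm behind the grasp point. The pads swing forward as they close: fully open they stand 13 mm farther back than shut.
Start: joints at [-1.367, 0.181, 1.607, -0, 1.354, -0.206], TCP at [0.229, -0.527, 0.231] pointing down, gripper open.
Joint ranges: [-2.99, 2.99], [-0.89, 2.07], [0.3, 2.58], [-1.14, 4.28], [0, 2.63], [-3.12, 3.12]. Speed limits (rad/s): [2.57, 2.57, 3.01, 3.14, 3.14, 3.14].

### API

Orientations are given as a unit quaternion [w, x, y, z].
In Python, from bench import ctrl gives the robot as it stands. The module is installed in compiled form; this text tells all that it offers.
- The arm moves only by the tool arm_command, never from a script. Its argument "plan" is one flat list of numbers, 4 for each row, row after row: the shift along the tool's x, y, z in mm, then the turn about the tool's z in rad. A call has 1 to 20 rows; each row shifts and turns the commanded pose from where the row before left it, along the tool's axes as they then stand; what a row does not reach is not made up. A row lasts 1/10 s, in which the tool goes at most 50 mm and 8.59 degrees, less where a joint would pass 70% of its speed; a pose out of reach is approached as far as the arm can. A call is refused whole if a number of a shift passes 50 or a number of a turn 0.15, either way. A call with a gripper value outside its range is refused whole. "grip" is the opening, from 0 (shut) to 1 (fully open), set as the call begins (left out, the last holds). The fingers move at their own pace and stop on an object; the grip force is fixed at half the most. Time passes only in rows, so rows that do not move let the fingers close. It gives the time, the measured TCP pose, the force and the opening at its end, in the units of the state.
- ctrl.get_obs(): the state, without advancing time (a new reading comes with each control period).
- ctrl.camera(name): name is "side" or "top" or "wrist"; returns a dict with "color" (384x512x3 uint8, red, green, blue), "camera_matrix" (3x3 intrinsics, pixels), "k1" (the pictures are not rectified: a ray, as slopes to the right and down, at radius r is drawn at 1 + k1 r^2 times it, then the intrinsics apply), "eye" and "attitude" of the camera in the world; the wrist camera has in their place "T_tool_cam" (4x4, takes a point from camera to tool coordinates, whose origin is the TCP and whose axes are the flange's). Camera axes: x right, y up, looking along -z (the intrinsics and any distortion apply to the point x, -y, -z); pixel columns grow to the right and rows downward; lengths in m; the calibration is good to about 2 mm. A picture is of the moment at which its call begins: read the wrist's pose just before it. There is no depth.
- ctrl.hand_in(): hands the job in, once; it reports no verdict.
The state is a dict: "time_s": time; "q": joint angles; "dq": joint speeds; "joint_efforts": joint torques, N m; "eef_pos": TCP position; "eef_rot": TCP orientation; "wrist_force": force on the tool from outside, world axes, zero at the start; "torque": the same for the moment, N m; "opening": opening from 0.0 (shut) to 1.0 (fully open).
Only numpy, scipy, OpenCV 4.12 (cv2) and the standard library are available. Lean on these libraries where they do the work, as an engineer would, in place of code of your own. Each camera call takes 0.05 s, during which the arm holds its last target. There are 200 camera calls.

### The job

Set up the sharpening stand on the knife-maker's bench: take the two ceramic sticks out of the wooden rack and plug each, black foot first, into the sloping socket of its own size, so that they form a V. Plug in the wide stick first and then the slim one, each fully home and let go. Leave the oil bottle, the whetstone and the wax tin where they are.

Things in the scene. Friction and masses are not known exactly. Their poses are not given: they have to be found in the camera images.
- stand: Aluminium rail plate of the sharpening stand, fixed, 160 (x) by 105 (y) by 12 mm high; origin at the centre of its underside, z up, yaw varies. A grey plastic block like a roof is clamped on it: a 34 mm wide ridge along x, 77 mm above the bench, with a low steel screw head (6 mm) on it, and two faces that slope down 30 degrees to +y and -y, with one socket in each (see the points).
- ridge_mid (a point): Rail's middle (x = 0) at ridge height, axes as the stand's. The block (64 mm along x) cannot move, but is clamped up to 12 mm off the rail's middle along the stand's x, either way, with both its sockets; this shift is NOT reported: find it by eye or touch. Its end faces are flat, square to x, 32 mm either side of the socket centres; the body under each sloping face is 36 mm thick.
- wide_mouth (a point): Centre of the wide socket's mouth IF the block were at the rail's middle: (0, 41.6, 63) mm in the stand's frame; axes as the stand's, not tilted. Centred on the +y sloping face (64 along x by 56 mm down the slope), square to it: its axis leans 30 degrees from vertical, outwards to +y. Blind rectangular hole 20 (along x) by 30 mm (down the slope), 30 mm deep, edges chamfered 1.5 mm.
- slim_mouth (a point): The same for the slim socket in the -y sloping face: (0, -41.6, 63) mm in the stand's frame if the block were at the rail's middle; axis leaning 30 degrees outwards to -y; hole 16 (along x) by 24 mm (down the slope), 30 mm deep. The wide and slim sockets always share the same shift along x.
- rack: Light wooden storage rack, fixed to the bench, 75 (x) by 200 (y) by 30 mm high, origin at the centre of its underside; two equal 23 by 33 mm pockets, 18 mm deep, at y = 60 and -60 mm, each holding one stick upright (which stick is where varies).
- wide_stick: White ceramic stick with a 32 mm high black foot of the same section, 18 (x) by 28 (y) by 115 mm long (z), about 0.14 kg; origin at the centre of the foot's underside, z along the stick to its plain top. The lowest 4 mm taper in by 1 mm a side. A half turn about z makes no difference. Home, its foot is 30 mm below the wide socket's mouth, its x along the stand's x.
- slim_stick: The slim stick: as the wide one but 14 (x) by 22 (y) by 115 mm (z) and about 0.09 kg; belongs in the slim socket. Once let go, either stick settles in the play of its socket, leaning up to 6 degrees further out; that is fine.
- oil_bottle: Bystander: red plastic bottle, 60 mm across, 150 mm high; origin at the centre of its base.
- whetstone: Bystander: flat two-layer whetstone, 180 by 60 by 30 mm; origin at the centre of its underside, x along its length.
- wax_tin: Bystander: low round tin, 64 mm across, 45 mm high; origin at the centre of its base.
Things that resemble listed ones, but are neither listed nor needed, are in the scene too. Leave any blue or green look-alike of the wide_stick alone. Leave any orange look-alike of the slim_stick alone.

How it is judged:
By the outcome, as a careful person would: the job done as asked, in the order asked, and still so for the second after the job is handed in, with the robot touching nothing.
It also fails if it takes over 61 s, if anything falls off the work surface, if the arm or the gripper's body presses on something with over 40 N, if the wrist force passes 120 N, or if a joint passes its speed limit or range.

## Working session

There is one attempt and no reset: what is moved stays moved. The work goes in short steps, Python scripts to look and compute and a tool call to move; the robot and the scene stay as the last step left them, time stands still between calls to the robot, and variables do not carry over. Pictures are saved under pics/ and viewed, about 8 in all and at most 12, crops included, and the job is handed in when it is done.

Besides the shell and the picture viewer there is one more tool, called after "Emit:" as name(argument=value, ...) on one line, values as JSON. arm_command: Moves the arm, as the interface text tells. Its arguments: {"type":"object","properties":{"plan":{"type":"array","items":{"type":"number"}},"grip":{"type":"number"}},"required":["plan"]}

```bash
mkdir -p pics; python3 - <<'E'
from bench import ctrl
import cv2,numpy as np
o=ctrl.get_obs();print({k:np.round(v,4) for k,v in o.items()})
for n in("side","top","wrist"):
    c=ctrl.camera(n);cv2.imwrite(f"pics/{n}0.png",c["color"][:,:,::-1])
    print(n,{k:np.round(v,4).tolist() for k,v in c.items() if k!="color"})
a=cv2.imread("pics/side0.png");b=cv2.imread("pics/top0.png")
cv2.imwrite("pics/top0x.png",cv2.resize(b,(800,600),interpolation=cv2.INTER_CUBIC))
cv2.imwrite("pics/side0x.png",cv2.resize(a,(800,600),interpolation=cv2.INTER_CUBIC))
E
```

```text
{'time_s': np.float64(0.0), 'q': array([-1.3673,  0.1815,  1.608 , -0.    ,  1.3538, -0.2063]), 'dq': array([ 0.    ,  0.0012, -0.0017, -0.0009, -0.0007,  0.0004]), 'joint_efforts': array([ 1.40000e-03, -4.44868e+01, -3.51341e+01, -2.00000e-04,
        9.10000e-03,  0.00000e+00]), 'eef_pos': array([ 0.229 , -0.5268,  0.2304]), 'eef_rot': array([-9.000e-04,  9.791e-01,  2.035e-01, -0.000e+00]), 'wrist_force': array([-0.874 , -0.0386,  0.1439]), 'torque': array([0.0131, 0.0142, 0.0218]), 'opening': np.float64(0.9999)}
side {'camera_matrix': [[477.6668, 0.0, 257.7627], [0.0, 477.6668, 188.4918], [0.0, 0.0, 1.0]], 'k1': -0.105, 'eye': [0.2549, -1.0643, 0.8587], 'attitude': [0.8841, 0.4484, -0.0678, -0.1122]}
top {'camera_matrix': [[351.4645, 0.0, 251.9635], [0.0, 351.4645, 186.5385], [0.0, 0.0, 1.0]], 'k1': -0.042, 'eye': [0.4339, -0.039, 1.1328], 'attitude': [-0.6973, -0.0577, 0.0321, 0.7138]}
wrist {'camera_matrix': [[282.7793, 0.0, 257.4367], [0.0, 282.7793, 194.2696], [0.0, 0.0, 1.0]], 'k1': -0.0516, 'T_tool_cam': [[-0.0002, 0.9494, 0.3141, 0.0803], [1.0, 0.0001, 0.0001, -0.0005], [0.0001, 0.3141, -0.9494, -0.1422], [0.0, 0.0, 0.0, 1.0]]}
```

View pics/top0x.png

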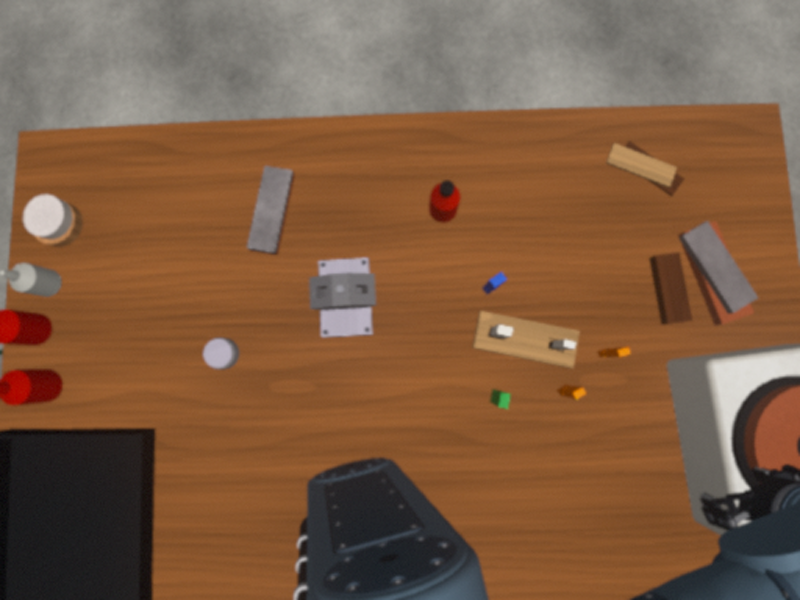

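View pics/side0x.png

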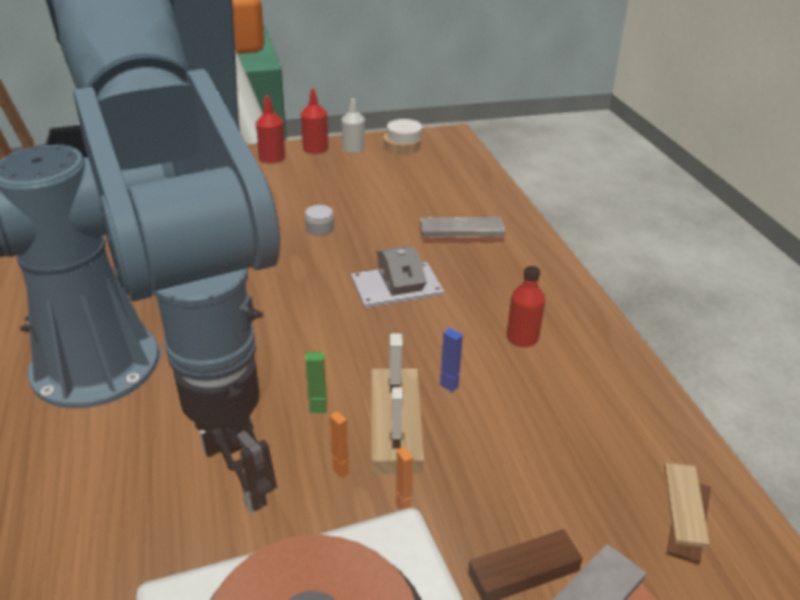

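The top view (1.5625x scale) shows the stand at (345,297), the rack at (527,340) with white sticks at (502,331) and (564,345), and blue, green and orange look-alikes around it. In the side view, the two white sticks in the rack are at (396,360) and (397,415).

Next I'll measure these and enlarge the rack and stand.

```bash
cat > h.py <<'E'
import numpy as np,cv2
from bench import ctrl
from scipy.spatial.transform import Rotation as R
def quat(q): return R.from_quat([q[1],q[2],q[3],q[0]]).as_matrix()
def grab(n,f=None):
    o=ctrl.get_obs(); c=ctrl.camera(n)
    if n=="wrist":
        T=np.array(c["T_tool_cam"]);Rt=quat(o["eef_rot"])
        c["R"]=Rt@T[:3,:3];c["e"]=np.array(o["eef_pos"])+Rt@T[:3,3]
    else: c["R"]=quat(c["attitude"]);c["e"]=np.array(c["eye"])
    c["bgr"]=c["color"][:,:,::-1].copy()
    if f: cv2.imwrite(f,c["bgr"])
    return c
def cast(c,uv,z):
    uv=np.array(uv,float).reshape(-1,1,2)
    n=cv2.undistortPoints(uv,np.array(c["camera_matrix"]),np.array([c["k1"],0,0,0,0]))[:,0]
    d=np.c_[n[:,0],-n[:,1],-np.ones(len(n))]@c["R"].T
    return c["e"]+d*((z-c["e"][2])/d[:,2])[:,None]
def proj(c,P):
    p=(np.array(P,float).reshape(-1,3)-c["e"])@c["R"]
    x=p[:,0]/-p[:,2];y=-p[:,1]/-p[:,2];s=1+c["k1"]*(x*x+y*y)
    K=np.array(c["camera_matrix"]);return np.c_[x*s*K[0,0]+K[0,2],y*s*K[1,1]+K[1,2]]
def rects(mask,amin=20):
    out=[]
    for k in cv2.findContours(mask.astype(np.uint8),cv2.RETR_EXTERNAL,cv2.CHAIN_APPROX_NONE)[0]:
        a=cv2.contourArea(k)
        if a>=amin: out.append((a,k))
    return sorted(out,key=lambda t:-t[0])
E
python3 - <<'E'
from h import *
c=grab("top");b=c["bgr"]
cr=lambda x,y,w,h,s:cv2.resize(b[y:y+h,x:x+w],None,fx=s,fy=s,interpolation=cv2.INTER_CUBIC)
cv2.imwrite("pics/c1.png",np.hstack([cr(190,155,60,70,6),cr(295,190,80,70,6)][:2]))
hsv=cv2.cvtColor(b,cv2.COLOR_BGR2HSV);print("pix rack",hsv[210,320],hsv[216,345],"stick",hsv[212,322],"plate",hsv[172,218],hsv[205,220],"block",hsv[186,205],"table",hsv[240,300])
# plate: bright, low saturation
x0,y0=190,155;m=(hsv[...,1]<60)&(hsv[...,2]>140);m2=np.zeros_like(m);m2[150:230,185:250]=m[150:230,185:250]
for a,k in rects(m2):
    print("plate part",a,[np.round(p).tolist() for p in cv2.boxPoints(cv2.minAreaRect(k))])
m3=np.zeros_like(m);m3[190:240,295:380]=m[190:240,295:380]
for a,k in rects(m3,4):
    r=cv2.minAreaRect(k);print("stick",a,np.round(r[0],1),np.round(r[1],1),r[2],cast(c,r[0],.127).round(4))
s=hsv[210:212,312:314];print(s)
E
```

```text
pix rack [ 19  15 231] [ 16 124 177] stick [ 18  14 232] plate [137  19 188] [138  18 184] block [168  14  91] table [ 13 173 147]
plate part 521.0 [[204.0, 198.0], [237.0, 196.0], [238.0, 214.0], [205.0, 216.0]]
plate part 263.0 [[204.0, 166.0], [236.0, 165.0], [236.0, 174.0], [204.0, 176.0]]
stick 52.0 [322.6 211.3] [10.4  6.5] 14.03624439239502 [[ 0.4868 -0.2032  0.127 ]]
stick 32.5 [363.6 219.8] [8.  5.4] 26.56505012512207 [[ 0.4598 -0.318   0.127 ]]
[[[ 16 128 169]
  [ 15 125 139]]

 [[ 16 126 164]
  [ 15 122 125]]]
```

View pics/c1.png

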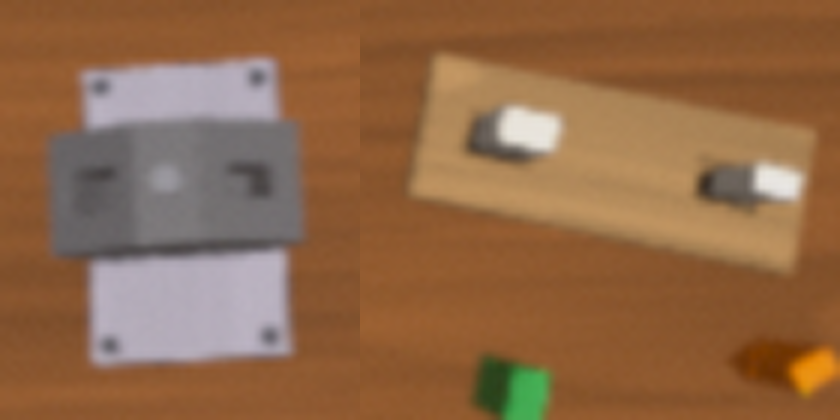

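The wide stick is the fatter white one, at (325,211) in the native image, and the slim one is at (364,220). The blue, green and orange ones are decoys. The socket at the left (world +y) is the larger. Next I'll get the stand and rack geometry and the first move.

```bash
cat >> h.py <<'E'
def go(xyz,yaw_deg=None):
    "print total tool-frame shift (mm) and turn (rad) to a world target, shift first"
    o=ctrl.get_obs();Rt=quat(o["eef_rot"]);yaw=np.degrees(np.arctan2(Rt[1,0],Rt[0,0]))
    d=Rt.T@(np.array(xyz)-o["eef_pos"])*1000
    t=None if yaw_deg is None else -np.radians((yaw_deg-yaw+180)%360-180)
    print("t",round(float(o["time_s"]),2),"pos",o["eef_pos"].round(4),"yaw",yaw.round(2),"tilt",(Rt[:,2]).round(4),"shift",d.round(1),"turn",t,"open",o["opening"],"F",o["wrist_force"].round(1))
E
python3 - <<'E'
from h import *
c=grab("top");b=c["bgr"];hsv=cv2.cvtColor(b,cv2.COLOR_BGR2HSV)
# plate corners from line fits (subpixel by thresholding hull)
m=np.zeros(b.shape[:2],bool);m[150:230,185:250]=((hsv[...,1]<70))[150:230,185:250]
A=rects(m)[0][1];print("stand hull bbox",cv2.boundingRect(A))
pl=np.zeros(b.shape[:2],bool);pl[150:230,185:250]=((hsv[...,1]<70)&(hsv[...,2]>135))[150:230,185:250]
pts=np.vstack([k for a,k in rects(pl,150)]);r=cv2.minAreaRect(pts)
P=cast(c,cv2.boxPoints(r),.012);print("plate",P.round(4).tolist(),"ctr",P.mean(0).round(4),"sides",[np.linalg.norm(P[i]-P[i-1]).round(4) for i in range(4)])
for i in range(2):e=P[i+1]-P[i];print("edge dir",np.degrees(np.arctan2(e[1],e[0])).round(2))
rk=np.zeros(b.shape[:2],bool);rk[190:245,297:380]=((hsv[...,2]>135)&(hsv[...,1]<150))[190:245,297:380]
r=cv2.minAreaRect(np.vstack([k for a,k in rects(rk,200)]));P=cast(c,cv2.boxPoints(r),.030)
print("rack",P.round(4).tolist(),P.mean(0).round(4),"sides",[np.linalg.norm(P[i]-P[i-1]).round(4) for i in range(4)])
for i in range(2):e=P[i+1]-P[i];print("edge dir",np.degrees(np.arctan2(e[1],e[0])).round(2))
go([.487,-.205,.25],77)
E
```

```text
stand hull bbox (198, 165, 42, 51)
plate [[0.649, 0.1601, 0.012], [0.6515, 0.0519, 0.012], [0.4902, 0.0462, 0.012], [0.4872, 0.1524, 0.012]] ctr [0.5695 0.1027 0.012 ] sides [np.float64(0.162), np.float64(0.1082), np.float64(0.1614), np.float64(0.1063)]
edge dir -88.67
edge dir -177.97
rack [[0.4584, -0.1528, 0.03], [0.5343, -0.171, 0.03], [0.4887, -0.3707, 0.03], [0.4138, -0.3511, 0.03]] [ 0.4738 -0.2614  0.03  ] sides [np.float64(0.2032), np.float64(0.078), np.float64(0.2048), np.float64(0.0775)]
edge dir -13.47
edge dir -102.85
t 0.25 pos [ 0.2291 -0.5271  0.2309] yaw 23.48 tilt [-2.e-04  8.e-04 -1.e+00] shift [ 364.9 -192.7  -18.9] turn -0.9340853763229291 open 1.0004660059855597 F [ 1.1 -0.9  1.2]
```

Emit:
arm_command(plan=[40.5, -21.4, -2.1, 0, 40.5, -21.4, -2.1, 0, 40.5, -21.4, -2.1, 0, 40.5, -21.4, -2.1, 0, 40.5, -21.4, -2.1, 0, 40.5, -21.4, -2.1, 0, 40.5, -21.4, -2.1, 0, 40.5, -21.4, -2.1, 0, 40.5, -21.4, -2.1, 0, 0, 0, 0, -0.14, 0, 0, 0, -0.14, 0, 0, 0, -0.14, 0, 0, 0, -0.14, 0, 0, 0, -0.14, 0, 0, 0, -0.14, 0, 0, 0, -0.094, 0, 0, 0, 0, 0, 0, 0, 0])

```text
time_s: 2.05
eef_pos: [0.4866, -0.2055, 0.2501]
eef_rot: [-0.0, 0.783, 0.621, -0.0]
wrist_force: [-0.7, -0.0, -0.1]
opening: 0.999
```

```bash
python3 - <<'E'
from h import *
go([.4873,-.203,.25],77)
c=grab("wrist","pics/w1.png");b=c["bgr"];hsv=cv2.cvtColor(b,cv2.COLOR_BGR2HSV)
print("expected top px",proj(c,[[.4873,-.203,.127],[.4603,-.32,.127],[.4873,-.203,.03]]).round(0))
m=(hsv[...,1]<45)&(hsv[...,2]>150)
for a,k in rects(m,100)[:6]:
    r=cv2.minAreaRect(k);P=cast(c,cv2.boxPoints(r),.127);print(a,np.round(r[0]),np.round(r[1]),P.mean(0).round(4),[np.linalg.norm(P[i]-P[i-1]).round(4) for i in range(2)])
E
```

```text
t 2.05 pos [ 0.4866 -0.2055  0.2501] yaw 76.84 tilt [-1.e-04  2.e-04 -1.e+00] shift [2.6 0.1 0.1] turn -0.0027854808494550613 open 0.9986657190840468 F [-0.7 -0.  -0.1]
expected top px [[258. 185.]
 [258. 288.]
 [258. 164.]]
654.0 [259. 178.] [41. 18.] [ 0.4895 -0.1971  0.127 ] [np.float64(0.0412), np.float64(0.0171)]
500.0 [409. 372.] [40. 21.] [ 0.622  -0.4974  0.127 ] [np.float64(0.0562), np.float64(0.0392)]
470.0 [258. 271.] [50. 12.] [ 0.4647 -0.2991  0.127 ] [np.float64(0.0637), np.float64(0.0126)]
```

View pics/w1.png

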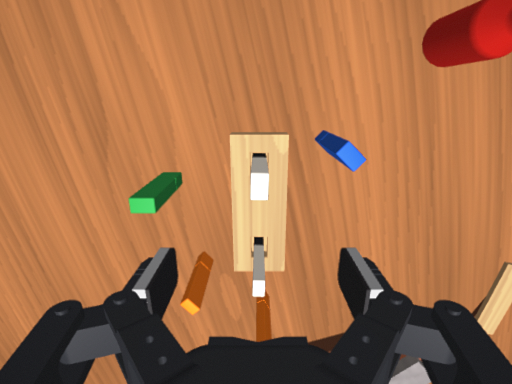

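The wide stick's top is centred at (259,186), where the estimate predicted (258,185), and the rack lies square in the view. The look-alikes are clear of the fingers, so I'll descend and grip.

Emit:
arm_command(plan=[2.6, 0, 40, 0, 0, 0, 40, 0, 0, 0, 40, 0, 0, 0, 30, 0, 0, 0, 15, 0, 0, 0, 0, 0, 0, 0, 0, 0])

```text
time_s: 2.8
eef_pos: [0.4875, -0.2032, 0.0856]
eef_rot: [0.0, 0.783, 0.622, 0.0]
wrist_force: [-0.3, -0.3, 0.4]
opening: 0.998
```

Emit:
arm_command(plan=[0, 0, 0, 0, 0, 0, 0, 0, 0, 0, 0, 0, 0, 0, 0, 0, 0, 0, 0, 0, 0, 0, 0, 0, 0, 0, 0, 0, 0, 0, 0, 0], grip=0)

```text
time_s: 3.6
eef_pos: [0.4875, -0.2032, 0.0857]
eef_rot: [0.0, 0.783, 0.622, 0.0]
wrist_force: [-0.4, 0.6, 5.5]
opening: 0.206
```

Emit:
arm_command(plan=[0, 0, -5, 0, 0, 0, -5, 0, 2.5, 0, 0, 0, 5, 0, -0.6, 0, 5, 0, -0.4, 0, 5, 0, -0.1, 0, 5, 0, 0.2, 0, 5, 0, 0.5, 0, 5, 0, 0.8, 0, 5, 0, 1.1, 0, 5, 0, 1.4, 0, 5, 0, 1.7, 0, 0, 0, 0, 0])

```text
time_s: 4.9
eef_pos: [0.4984, -0.1575, 0.091]
eef_rot: [0.001, 0.782, 0.623, -0.001]
wrist_force: [-0.6, -4.0, 0.8]
opening: 0.202
```

```bash
python3 - <<'E'
from h import *
go([.4873,-.203,.25],77)
c=grab("side");b=c["bgr"]
g=np.array([ctrl.get_obs()["eef_pos"]])[0]+[0,0,.019]
print(proj(c,[g]).round(0))
u,v=proj(c,[g])[0].astype(int);cr=b[v-60:v+70,u-70:u+70]
cv2.imwrite("pics/s1.png",cv2.resize(cr,None,fx=4.5,fy=4.5,interpolation=cv2.INTER_CUBIC));print(u-70,v-60)
E
```

```text
t 4.9 pos [ 0.4984 -0.1575  0.091 ] yaw 77.04 tilt [ 9.0e-04 -2.7e-03 -1.0e+00] shift [ -47.2   -0.4 -158.8] turn 0.0007550665878835166 open 0.20162711479239587 F [-0.6 -4.   0.8]
[[252. 209.]]
182 149
```

View pics/s1.png

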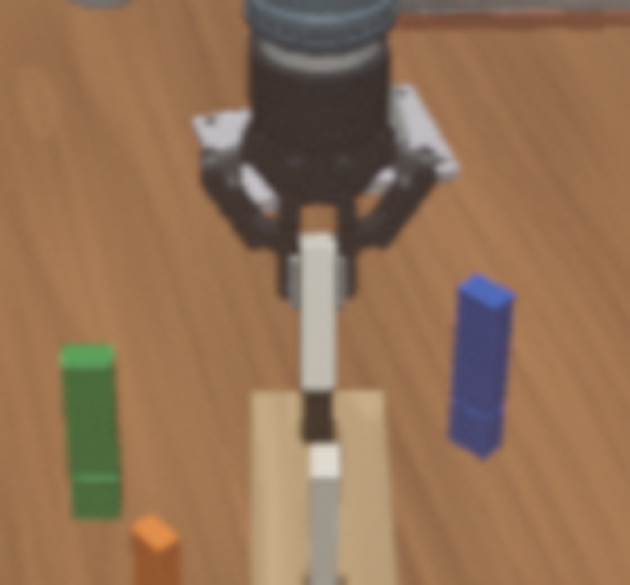

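Emit:
arm_command(plan=[0, 0, -40, 0, 0, 0, -40, 0, 0, 0, -40, 0, 0, 0, -39, 0, 31.2, 1.9, 0, 0, 31.2, 1.9, 0, 0, 31.2, 1.9, 0, 0, 31.2, 1.9, 0, 0, 31.2, 1.9, 0, 0, 31.2, 1.9, 0, 0, 31.2, 1.9, 0, 0, 31.6, 2.1, 0, 0, 0, 0, 0, -0.128, 0, 0, 0, -0.128, 0, 0, 0, 0, 0, 0, 0, 0])

```text
time_s: 6.55
eef_pos: [0.5688, 0.0837, 0.2491]
eef_rot: [-0.001, 0.698, 0.716, -0.0]
wrist_force: [-0.8, -0.6, -1.4]
opening: 0.205
```

```bash
python3 - <<'E'
from h import *
go([.5695,.0827,.25],91.7)
c=grab("wrist","pics/w2.png");s=grab("side");b=s["bgr"]
g=ctrl.get_obs()["eef_pos"]+np.array([0,0,.019])
u,v=proj(s,[g])[0].astype(int);cr=b[v-50:v+70,u-60:u+60]
x=np.hstack([cv2.resize(c["bgr"],(512,384)),cv2.resize(cr,(288,384),interpolation=cv2.INTER_CUBIC)])
# keep aspect for the side crop
cr=b[v-64:v+64,u-48:u+48];x=np.hstack([c["bgr"],cv2.resize(cr,(288,384),interpolation=cv2.INTER_CUBIC)])
cv2.imwrite("pics/w2x.png",x);print("side crop origin",u-48,v-64,"scale 3")
E
```

```text
t 6.55 pos [0.5688 0.0837 0.2491] yaw 91.47 tilt [-1.1e-03  6.0e-04 -1.0e+00] shift [-1.1  0.7 -0.9] turn -0.003984617470425609 open 0.20453178934466562 F [-0.8 -0.6 -1.4]
side crop origin 207 43 scale 3
```

View pics/w2x.png

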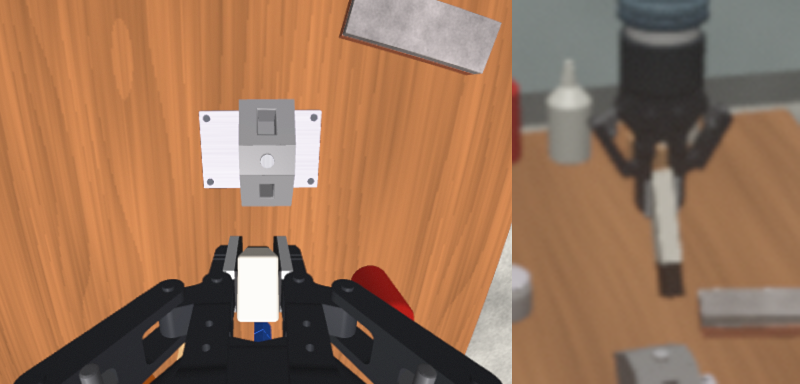

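```bash
python3 - <<'E'
from h import *
c=grab("wrist");s=grab("side");b=c["bgr"];hsv=cv2.cvtColor(b,cv2.COLOR_BGR2HSV)
g=ctrl.get_obs()["eef_pos"]+np.array([0,0,.019])
for th in(20,25,30,35,40):
    a=np.array([-.026*np.sin(np.radians(th)),np.sin(np.radians(th)),np.cos(np.radians(th))])
    print(th,proj(s,[g+.023*a,g-.060*a,g-.092*a]).round(1).tolist(), "wrist topface",proj(c,[g+.023*a+.014*np.array([0,np.cos(np.radians(th)),-np.sin(np.radians(th))]),g+.023*a-.014*np.array([0,np.cos(np.radians(th)),-np.sin(np.radians(th))])]).round(1)[:,1])
m=np.zeros(b.shape[:2],bool);w=(hsv[...,1]<60)&(hsv[...,2]>175);m[95:215,180:340]=w[95:215,180:340]
K=rects(m,30);print([ (a,cv2.boundingRect(k)) for a,k in K])
pts=np.vstack([k for a,k in K if a>500]);r=cv2.minAreaRect(pts)
# intersect: fit plate outline lines from convex hull, quad approx
h=cv2.convexHull(pts);q=cv2.approxPolyN(h,4) .reshape(-1,2)
P=cast(c,q,.012);C=P.mean(0);print("quad",q.tolist(),"ctr",C.round(4),"sides",[np.linalg.norm(P[i]-P[i-1]).round(4) for i in range(4)],[np.degrees(np.arctan2(*(P[i]-P[i-1])[1::-1])).round(1) for i in range(4)])
# block: darker grey, column extents per row
for row in (104,112,118,132,140,150,170,180,185,190,200):
    x=np.where((hsv[row,225:310,1]<60)&(hsv[row,225:310,2]<=175))[0]+225;print(row,x.min(),x.max(),end=" | ")
d=np.zeros(b.shape[:2],bool);g2=cv2.cvtColor(b,cv2.COLOR_BGR2GRAY)
print()
for r0 in (108,112,116,120,124,128,132,136):print(r0,g2[r0,250:284].tolist())
for r0 in (182,186,190,194,198):print(r0,g2[r0,250:284].tolist())
print("col266",g2[96:210,264].tolist())
E
```

```text
20 [[255.1, 98.9], [257.5, 128.8], [258.4, 140.0]] wrist topface [250.1 316. ]
25 [[254.9, 98.8], [258.0, 128.9], [259.2, 140.4]] wrist topface [245.  312.2]
30 [[254.7, 98.9], [258.5, 129.0], [260.0, 140.5]] wrist topface [240.3 308. ]
35 [[254.6, 99.0], [259.0, 128.8], [260.7, 140.3]] wrist topface [236.  303.3]
40 [[254.4, 99.1], [259.5, 128.5], [261.4, 139.9]] wrist topface [232.  298.3]
[(6251.5, (199, 110, 122, 78))]
quad [[321, 110], [317, 186], [203, 187], [198, 110]] ctr [0.5709 0.1023 0.012 ] sides [np.float64(0.1593), np.float64(0.1027), np.float64(0.16), np.float64(0.1042)] [np.float64(1.5), np.float64(-87.8), np.float64(-178.0), np.float64(91.8)]
104 239 293 | 112 239 293 | 118 239 293 | 132 239 294 | 140 239 294 | Traceback (most recent call last):
  File "<stdin>", line 15, in <module>
    return umr_minimum(a, axis, None, out, keepdims, initial, where)
ValueError: zero-size array to reduction operation minimum which has no identity
```

```bash
python3 - <<'E'
from h import *
c=grab("wrist");s=grab("side");b=c["bgr"];g2=cv2.cvtColor(b,cv2.COLOR_BGR2GRAY)
print("stick col258 rows240-330",g2[240:330,258].tolist())
for r0 in (108,114,120,126,132):print(r0,g2[r0,250:284].tolist())
for r0 in (184,187,190,193,196):print(r0,g2[r0,250:284].tolist())
print("col261 from 96",g2[96:210,260].tolist());print("col271",g2[96:210,273].tolist())
x=s["bgr"][85:150,235:280];cv2.imwrite("pics/s3.png",cv2.resize(x,None,fx=9,fy=9,interpolation=cv2.INTER_CUBIC))
gs=cv2.cvtColor(s["bgr"],cv2.COLOR_BGR2GRAY)
for r0 in range(96,146,4):print(r0,gs[r0,244:272].tolist())
E
```

```text
stick col258 rows240-330 [146, 145, 145, 146, 147, 130, 73, 69, 109, 112, 111, 111, 110, 111, 109, 128, 175, 225, 248, 253, 252, 252, 252, 252, 252, 252, 252, 252, 252, 252, 252, 252, 252, 252, 252, 252, 252, 252, 252, 252, 252, 252, 252, 252, 252, 252, 252, 252, 252, 252, 252, 252, 252, 252, 252, 252, 252, 252, 252, 252, 252, 252, 252, 252, 252, 252, 252, 252, 252, 252, 252, 252, 252, 252, 252, 252, 252, 252, 252, 253, 255, 232, 84, 42, 48, 48, 48, 48, 50, 52]
108 [146, 146, 146, 146, 146, 145, 144, 178, 178, 175, 175, 172, 170, 168, 163, 163, 163, 163, 164, 165, 166, 169, 171, 172, 171, 163, 152, 147, 145, 146, 146, 147, 146, 146]
114 [147, 146, 146, 147, 146, 146, 132, 137, 123, 122, 123, 125, 123, 123, 124, 123, 124, 123, 124, 124, 123, 124, 125, 122, 110, 116, 145, 148, 146, 147, 146, 146, 146, 146]
120 [146, 147, 146, 146, 146, 145, 129, 129, 126, 125, 124, 125, 125, 125, 125, 125, 123, 125, 125, 125, 124, 126, 126, 119, 77, 100, 138, 147, 147, 146, 146, 145, 146, 146]
126 [148, 147, 147, 146, 148, 146, 127, 127, 145, 147, 147, 147, 145, 147, 146, 146, 146, 148, 146, 146, 147, 
[... 3365 characters left out ...]
]
128 [127, 125, 126, 127, 129, 129, 129, 129, 128, 126, 123, 119, 130, 164, 178, 181, 182, 182, 177, 151, 127, 120, 118, 118, 119, 121, 121, 120]
132 [128, 128, 126, 125, 125, 126, 127, 127, 129, 128, 118, 90, 62, 55, 55, 55, 56, 56, 61, 83, 109, 120, 122, 119, 118, 118, 117, 121]
136 [125, 127, 128, 130, 127, 127, 126, 127, 129, 130, 123, 101, 68, 54, 54, 55, 56, 53, 56, 73, 105, 119, 122, 122, 121, 121, 120, 118]
140 [125, 124, 124, 126, 129, 129, 127, 126, 127, 127, 124, 113, 85, 59, 57, 55, 57, 59, 58, 65, 87, 112, 122, 123, 127, 144, 147, 143]
144 [125, 125, 125, 123, 124, 127, 128, 128, 127, 127, 127, 128, 130, 129, 128, 126, 125, 125, 125, 125, 123, 122, 122, 121, 112, 110, 130, 142]
```

```bash
python3 - <<'E'
from h import *
from scipy.optimize import least_squares
c=grab("wrist");Rt=quat(ctrl.get_obs()["eef_rot"]);g=ctrl.get_obs()["eef_pos"]+np.array([0,0,.019])
tx=Rt[:,0]
def rows(p):
    th,t,o=p;s,k=np.sin(th),np.cos(th);a=s*tx+k*np.array([0,0,1]);n=k*tx-s*np.array([0,0,1]);G=g+o*tx
    return proj(c,[G+t*a-.014*n,G+t*a+.014*n,G+(t-.083)*a+.014*n,G+(t-.115)*a+.013*n])[:,1]
ob=np.array([321.5,256,247.3,245.4])
for o in(-.003,0,.003):
    f=least_squares(lambda p:rows([p[0],p[1],o])-ob,[.4,.023],x_scale=[.1,.01]);print(o,np.degrees(f.x[0]).round(1),f.x[1].round(4),f.fun.round(1))
# sockets: wide far edge/near edge & sides. face plane: mouth centre at z .063
C=np.array([.5709,.1023,0]);yw=np.radians(1.7);ex=np.array([np.cos(yw),np.sin(yw),0]);ey=np.array([-ex[1],ex[0],0])
for n,uv,z in(("wide L",(256,126),.058),("wide R",(275.3,126),.058),("slim L",(258.8,190),.063),("slim R",(272.7,190),.063),("wide far",(266,107.5),.0555),("wide near",(266,134),.0705),("slim near(top)",(260,183.5),.069),("slim low",(260,196),.057),("blk L ridge",(238.5,150),.077),("blk R ridge",(294.5,150),.077),("screw",(267,161),.083),("ridge +y",(260,140),.077),("ridge -y",(260,173.5),.077)):
    P=cast(c,uv,z)[0]-C;print(n,"stand x %.1f y %.1f"%(1e3*P@ex,1e3*P@ey))
E
```

```text
-0.003 26.5 0.0321 [ 1.2 -5.6 -3.3 -1.3]
0 26.1 0.0398 [  1.9 -10.8  -7.4  -5.2]
0.003 25.0 0.0458 [  2.9 -15.2 -12.6 -10.4]
wide L stand x -4.4 y 34.7
wide R stand x 17.9 y 34.7
slim L stand x -1.3 y -41.2
slim R stand x 15.7 y -41.2
wide far stand x 7.1 y 55.2
wide near stand x 6.8 y 26.9
slim near(top) stand x 0.1 y -31.2
slim low stand x 0.2 y -50.9
blk L ridge stand x -24.0 y 10.0
blk R ridge stand x 38.6 y 9.9
screw stand x 7.8 y -1.3
ridge +y stand x 0.0 y 21.1
ridge -y stand x 0.1 y -17.0
```

```bash
cat >> h.py <<'E'
def stickfit(ob,w,lean,c,sc):
    "ob: 4 wrist rows; lean +1 if top leans to tool +x"
    from scipy.optimize import least_squares
    ob_=ctrl.get_obs();Rt=quat(ob_["eef_rot"]);g=ob_["eef_pos"]+np.array([0,0,.019]);tx=Rt[:,0];Z=np.array([0,0,1])
    def pts(p):
        th,t,o=p;s,k=np.sin(th),np.cos(th);a=s*tx+k*Z;n=k*tx-s*Z;G=g+o*tx
        return a,np.array([G+t*a-w*n,G+t*a+w*n,G+(t-.083)*a+w*n,G+(t-.115)*a+(w-.001)*n]),G+(t-.115)*a,G+(t-.083)*a,G+t*a
    f=least_squares(lambda p:proj(c,pts(p)[1])[:,1]-ob,[.45*lean,.023,0],x_scale=[.1,.01,.01])
    a,_,foot,bd,top=pts(f.x)
    print("th,t,o",np.degrees(f.x[0]).round(1),f.x[1:].round(4),"res",f.fun.round(1),"foot-TCP world mm",((foot-ob_["eef_pos"])*1e3).round(1),"foot",foot.round(4),"side px foot,bd,top",proj(sc,[foot,bd,top]).round(1).tolist())
    return foot,a
E
python3 - <<'E'
from h import *
stickfit(np.array([321.5,256,247.3,245.4]),.014,1,grab("wrist"),grab("side"))
E
```

```text
th,t,o 25.9 [ 0.0213 -0.0063] res [-0.   0.1 -0.6  0.5] foot-TCP world mm [  1.3 -47.2 -65.2] foot [0.5706 0.0361 0.1844] side px foot,bd,top [[260.1, 142.1], [258.9, 130.6], [255.6, 100.4]]
```

Emit:
arm_command(plan=[33, 2.3, 0, -0.004, 33, 2.3, 0, 0, 33, 2.3, 0, 0, 33, 2.2, 0, 0, 0, 0, 26, 0, 0, 0, 26, 0, 0, 0, 25.6, 0, 0, 0, 0, 0, 0, 0, 0, 0])

```text
time_s: 7.9
eef_pos: [0.5741, 0.2156, 0.1721]
eef_rot: [-0.0, 0.695, 0.719, -0.0]
wrist_force: [-0.4, -1.0, -0.7]
opening: 0.202
```

```bash
python3 - <<'E'
from h import *
go([.5752,.2011,.1455],91.7)
c=grab("wrist","pics/w3.png")
print("px of wide mouth",proj(c,[.5768,.1439,.063]).round(0),"foot",proj(c,ctrl.get_obs()["eef_pos"]+np.array([.0013,-.0472,-.0652])).round(0))
s=grab("side");u,v=proj(s,[.5768,.16,.1])[0].astype(int);print(u,v)
cr=s["bgr"][v-64:v+64,u-48:u+48];cv2.imwrite("pics/w3x.png",np.hstack([c["bgr"],cv2.resize(cr,(288,384),interpolation=cv2.INTER_CUBIC)]))
E
```

```text
t 7.9 pos [0.5741 0.2156 0.1721] yaw 91.87 tilt [-8.e-04 -1.e-04 -1.e+00] shift [-14.5   0.7  26.6] turn 0.0030409883979890884 open 0.20189013667340025 F [-0.4 -1.  -0.7]
px of wide mouth [[258. 259.]] foot [[259. 262.]]
250 145
```

View pics/w3x.png

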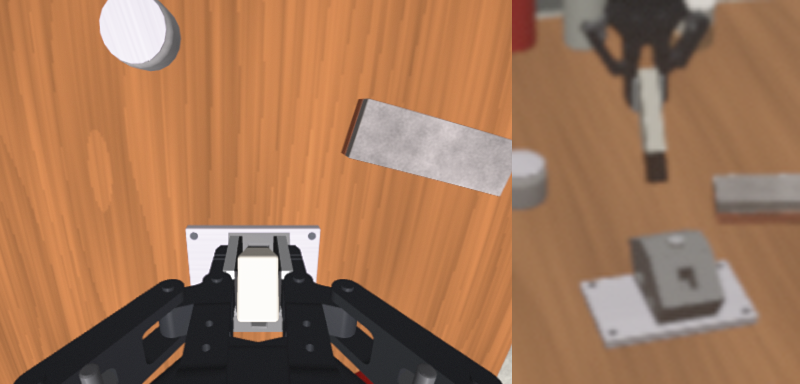

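Emit:
arm_command(plan=[-5, 0.3, 9, 0, -5, 0.2, 9, 0, -4.5, 0.2, 8.6, 0, -2.5, 0, 4.3, 0, -2.5, 0, 4.3, 0, -2.5, 0, 4.3, 0, -2.5, 0, 4.3, 0, -1, 0, 1.7, 0, -1, 0, 1.7, 0, 0, 0, 0, 0])

```text
time_s: 9.0
eef_pos: [0.5757, 0.1891, 0.1247]
eef_rot: [-0.0, 0.695, 0.719, -0.0]
wrist_force: [-0.6, 0.3, -1.4]
opening: 0.205
```

Emit:
arm_command(plan=[-1, 0, 1.7, 0, -1, 0, 1.7, 0, -1, 0, 1.7, 0, 0, 0, 0, 0])

```text
time_s: 9.4
eef_pos: [0.5756, 0.1861, 0.1194]
eef_rot: [-0.0, 0.695, 0.719, -0.0]
wrist_force: [0.0, 1.0, -0.6]
opening: 0.206
```

Emit:
arm_command(plan=[-1, 0, 1.7, 0, -1, 0, 1.7, 0, 0, 0, 0, 0])

```text
time_s: 9.7
eef_pos: [0.5757, 0.1842, 0.116]
eef_rot: [-0.0, 0.695, 0.719, -0.0]
wrist_force: [-0.6, 1.7, -3.0]
opening: 0.203
```

Emit:
arm_command(plan=[-0.6, 0, 1.7, 0, -0.6, 0, 1.7, 0, -0.6, 0, 1.7, 0, -0.6, 0, 1.7, 0, 0, 0, 0, 0])

```text
time_s: 10.2
eef_pos: [0.5757, 0.1815, 0.1091]
eef_rot: [-0.0, 0.695, 0.719, -0.0]
wrist_force: [0.3, 0.8, -1.4]
opening: 0.198
```

Emit:
arm_command(plan=[-0.6, 0, 1.7, 0, -0.6, 0, 1.7, 0, -0.6, 0, 1.7, 0, 0, 0, 0, 0])

```text
time_s: 10.6
eef_pos: [0.5759, 0.1797, 0.1042]
eef_rot: [0.0, 0.695, 0.719, -0.0]
wrist_force: [-0.1, -0.3, -1.3]
opening: 0.201
```

Emit:
arm_command(plan=[-0.6, 0, 1.2, 0, -0.6, 0, 1.2, 0, 0, 0, 0, 0])

```text
time_s: 10.9
eef_pos: [0.5762, 0.1786, 0.102]
eef_rot: [0.0, 0.695, 0.719, -0.0]
wrist_force: [0.8, -1.4, -1.2]
opening: 0.203
```

Emit:
arm_command(plan=[-0.6, 0, 1.2, 0, -0.6, 0, 1.2, 0, 0, 0, 0, 0])

```text
time_s: 11.2
eef_pos: [0.5762, 0.1773, 0.0996]
eef_rot: [0.0, 0.695, 0.719, -0.0]
wrist_force: [0.3, -2.5, -1.8]
opening: 0.202
```

Emit:
arm_command(plan=[-0.6, 0, 1.2, 0, -0.6, 0, 1.2, 0, 0, 0, 0, 0])

```text
time_s: 11.5
eef_pos: [0.5767, 0.1773, 0.0988]
eef_rot: [-0.0, 0.695, 0.719, 0.001]
wrist_force: [-2.8, 1.4, 8.8]
opening: 0.199
```

Emit:
arm_command(plan=[-0.6, 0, 1.2, 0, -0.6, 0, 1.2, 0, 0, 0, 0, 0])

```text
time_s: 11.8
eef_pos: [0.5771, 0.1776, 0.0983]
eef_rot: [-0.0, 0.695, 0.719, 0.002]
wrist_force: [-6.4, 6.2, 19.8]
opening: 0.204
```

```bash
python3 - <<'E'
from h import *
go([.5752,.2011,.1455],91.7)
c=grab("wrist");s=grab("side");t=grab("top")
u,v=proj(s,[.5768,.16,.09])[0].astype(int)
cr=cv2.resize(s["bgr"][v-40:v+40,u-40:u+40],(480,480),interpolation=cv2.INTER_CUBIC)
cv2.imwrite("pics/w4x.png",np.hstack([cr,cv2.resize(c["bgr"][200:384,196:320],(316,480),interpolation=cv2.INTER_CUBIC)]));print(u-40,v-40)
C=np.array([.5709,.1023,0]);yw=np.radians(1.7);ex=np.array([np.cos(yw),np.sin(yw),0]);ey=np.array([-ex[1],ex[0],0])
M=C+.0071*ex+.0416*ey+[0,0,.063]
for th in(24,30,36):
    a=np.sin(np.radians(th))*ey+np.cos(np.radians(th))*np.array([0,0,1]);n=np.cos(np.radians(th))*ey-np.sin(np.radians(th))*np.array([0,0,1])
    F=M-.03*a;print(th,"home: bd",proj(s,[F+.032*a-.014*n]).round(1),"top -y edge",proj(s,[F+.115*a-.014*n]).round(1),"top px wrist",proj(c,[F+.115*a-.014*n,F+.115*a+.014*n]).round(1).tolist())
E
```

```text
t 11.8 pos [0.5771 0.1776 0.0983] yaw 91.89 tilt [ 0.0027  0.0036 -1.    ] shift [ 23.7  -1.  -47.1] turn 0.0033434928583236097 open 0.2043412029546811 F [-6.4  6.2 19.8]
210 108
24 home: bd [[253.1 158.4]] top -y edge [[250.4 131.5]] top px wrist [[255.8, 331.7], [255.9, 265.0]]
30 home: bd [[253.1 157.9]] top -y edge [[249.6 131. ]] top px wrist [[255.8, 310.9], [256.0, 244.0]]
36 home: bd [[253.  157.4]] top -y edge [[248.8 130.7]] top px wrist [[255.8, 289.3], [256.0, 224.4]]
```

View pics/w4x.png

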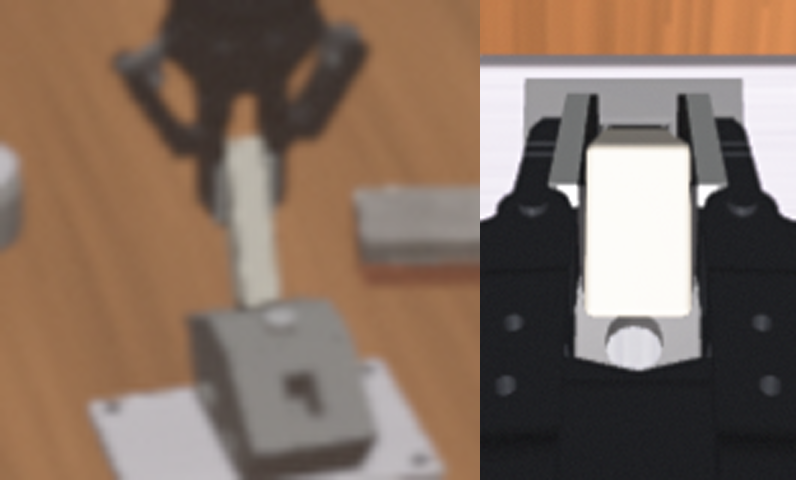

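It bottomed out with a 20 N reaction, and the stick's top is at side row 131, matching the home prediction. I'll release it.

Emit:
arm_command(plan=[0, 0, 0, 0, 0, 0, 0, 0, 0, 0, 0, 0, 0, 0, 0, 0], grip=0.6)

```text
time_s: 12.35
eef_pos: [0.5758, 0.1751, 0.0942]
eef_rot: [-0.0, 0.695, 0.719, -0.0]
wrist_force: [0.4, 0.2, -0.6]
opening: 0.6
```

Emit:
arm_command(plan=[0, 0, -15, 0, 0, 0, -25, 0, 0, 0, -40, 0, 0, 0, -40, 0, 0, 0, -30, 0, 0, 0, 0, 0, 0, 0, 0, 0])

```text
time_s: 13.05
eef_pos: [0.5767, 0.1752, 0.2465]
eef_rot: [0.001, 0.695, 0.719, 0.001]
wrist_force: [-0.4, 0.7, -0.7]
opening: 0.604
```

```bash
python3 - <<'E'
from h import *
go([.4603,-.3199,.25],77)
c=grab("wrist","pics/w5.png");s=grab("side","pics/s5.png")
C=np.array([.5709,.1023,0]);yw=np.radians(1.7);ex=np.array([np.cos(yw),np.sin(yw),0]);ey=np.array([-ex[1],ex[0],0])
M=C+.0071*ex+.0416*ey+[0,0,.063]
for th in(24,30,36):
    a=np.sin(np.radians(th))*ey+np.cos(np.radians(th))*np.array([0,0,1]);n=np.cos(np.radians(th))*ey-np.sin(np.radians(th))*np.array([0,0,1])
    F=M-.03*a;print(th,proj(c,[F+.115*a-.014*n,F+.115*a+.014*n]).round(1).tolist(),proj(s,[F+.115*a-.014*n]).round(1))
b=c["bgr"];hsv=cv2.cvtColor(b,cv2.COLOR_BGR2HSV);m=(hsv[...,1]<30)&(hsv[...,2]>235)
for a,k in rects(m,100)[:4]:print(a,cv2.boundingRect(k))
u,v=proj(s,[.5768,.16,.09])[0].astype(int);g=cv2.cvtColor(s["bgr"],cv2.COLOR_BGR2GRAY);print(u,g[122:165,251].tolist())
E
```

```text
t 13.05 pos [0.5767 0.1752 0.2465] yaw 91.89 tilt [ 2.6e-03  3.0e-04 -1.0e+00] shift [-491.  -132.6   -3.9] turn 0.25984954791152237 open 0.6037343734631392 F [-0.4  0.7 -0.7]
24 [[256.9, 204.9], [256.9, 174.6]] [[250.4 131.5]]
30 [[256.9, 195.0], [256.9, 165.6]] [[249.6 131. ]]
36 [[256.9, 185.2], [257.0, 157.4]] [[248.8 130.7]]
2010.5 (195, 180, 36, 66)
1443.0 (283, 180, 26, 66)
1296.0 (129, 0, 52, 33)
754.0 (248, 159, 19, 48)
250 [126, 126, 126, 127, 127, 128, 128, 128, 141, 171, 183, 184, 186, 189, 189, 190, 189, 188, 188, 188, 189, 189, 189, 189, 189, 189, 188, 188, 187, 187, 187, 187, 186, 182, 178, 167, 115, 97, 125, 135, 135, 135, 135]
```

```bash
python3 - <<'E'
from h import *
print(ctrl.get_obs()["q"].round(3))
t=grab("top");hsv=cv2.cvtColor(t["bgr"],cv2.COLOR_BGR2HSV)
m=np.zeros(hsv.shape[:2],bool);w=(hsv[...,0]<20)&(hsv[...,1]>200)&(hsv[...,2]>120);m[200:270,340:420]=w[200:270,340:420]
for a,k in rects(m,8):
    k=k[:,0];l=k[k[:,0].argmin()];r=k[k[:,0].argmax()];print(a,l,r,"base",cast(t,l.astype(float),0).round(3),"top",cast(t,r.astype(float),.115).round(3))
E
```

```text
[ 0.098  0.23   1.523 -0.     1.391  0.065]
43.5 [366 250] [374 252] base [[ 0.368 -0.355  0.   ]] top [[ 0.368 -0.346  0.115]]
42.5 [394 223] [403 225] base [[ 0.45  -0.449  0.   ]] top [[ 0.442 -0.433  0.115]]
```

Emit:
arm_command(plan=[0, 0, -3.5, 0.13, 0, 0, 0, 0.13, -46.2, -0.2, 0, 0, -46.2, -0.2, 0, 0, -46.2, -0.2, 0, 0, -46.2, -0.2, 0, 0, -46.2, -0.2, 0, 0, -46.2, -0.2, 0, 0, -46.2, -0.2, 0, 0, -46.2, -0.2, 0, 0, -46.2, -0.2, 0, 0, -46.2, -0.1, 0, 0, -46.2, -0.1, 0, 0, 0, 0, 0, 0, 0, 0, 0, 0], grip=0.6)

```text
time_s: 14.7
eef_pos: [0.4589, -0.3198, 0.2467]
eef_rot: [-0.002, 0.783, 0.621, 0.0]
wrist_force: [-0.9, -0.1, 0.8]
opening: 0.601
```

```bash
python3 - <<'E'
from h import *
go([.4603,-.3199,.085],77)
c=grab("wrist","pics/w6.png");b=c["bgr"];hsv=cv2.cvtColor(b,cv2.COLOR_BGR2HSV)
print("exp",proj(c,[[.4603,-.3199,.127]]).round(0))
m=(hsv[...,1]<30)&(hsv[...,2]>235)
for a,k in rects(m,80)[:6]:
    x,y,w,h=cv2.boundingRect(k);print(a,(x,y,w,h),cast(c,(x+w/2-.5,y+h/2-.5),.127).round(4))
E
```

```text
t 14.7 pos [ 0.4589 -0.3198  0.2467] yaw 76.85 tilt [-0.0019  0.0026 -1.    ] shift [-1.000e-01  1.800e+00  1.617e+02] turn -0.002670682898617954 open 0.6005702643418827 F [-0.9 -0.1  0.8]
exp [[260. 189.]]
262.5 (253, 178, 15, 22) [[ 0.4604 -0.3198  0.127 ]]
```

View pics/w6.png

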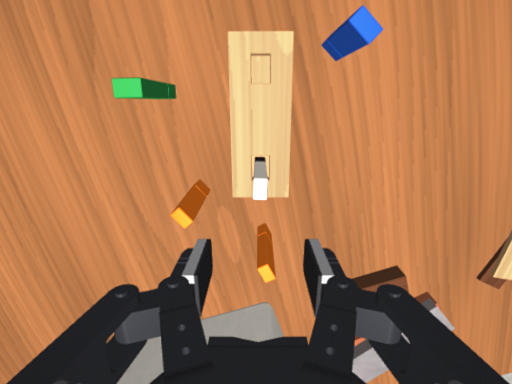

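The slim top is at (260,189), exactly as predicted, and the orange sticks are clear of the fingers. Descending to grip.

Emit:
arm_command(plan=[0, 1.6, 40, 0, 0, 0, 40, 0, 0, 0, 40, 0, 0, 0, 27, 0, 0, 0, 14.5, 0, 0, 0, 0, 0, 0, 0, 0, 0])

```text
time_s: 15.45
eef_pos: [0.4623, -0.3197, 0.0878]
eef_rot: [0.001, 0.782, 0.623, 0.0]
wrist_force: [1.0, 0.3, 0.7]
opening: 0.599
```

Emit:
arm_command(plan=[0, 0, 0, 0, 0, 0, 0, 0, 0, 0, 0, 0, 0, 0, 0, 0, 0, 0, 0, 0, 0, 0, 0, 0, 0, 0, 0, 0], grip=0)

```text
time_s: 16.15
eef_pos: [0.4621, -0.3206, 0.0883]
eef_rot: [0.001, 0.783, 0.622, 0.0]
wrist_force: [-0.1, 2.2, 5.8]
opening: 0.162
```

Emit:
arm_command(plan=[0, 0, -5, 0, 0, 0, -4, 0, -5, 0, 0, 0, -5, 0, -0.6, 0, -5, 0, -0.3, 0, -5, 0, 0, 0, -5, 0, 0.3, 0, -5, 0, 0.6, 0, -5, 0, 0.9, 0, -5, 0, 1.2, 0, -5, 0, 1.5, 0, -5, 0, 1.8, 0, -4, 0, 1, 0, 0, 0, 0, 0])

```text
time_s: 17.55
eef_pos: [0.4489, -0.3724, 0.0888]
eef_rot: [-0.001, 0.783, 0.622, 0.0]
wrist_force: [0.9, 3.6, 0.5]
opening: 0.161
```

Emit:
arm_command(plan=[0, 0, -40, 0, 0, 0, -40, 0, 0, 0, -40, 0, 0, 0, -39, 0, 0, 0, 0, 0])

```text
time_s: 18.05
eef_pos: [0.4512, -0.3763, 0.2555]
eef_rot: [0.007, 0.783, 0.622, -0.001]
wrist_force: [1.3, -0.4, -0.5]
opening: 0.157
```

```bash
python3 - <<'E'
from h import *
go([.5709,.0223,.25],91.7)
c=grab("wrist","pics/w7.png");s=grab("side","pics/s7.png");g=cv2.cvtColor(c["bgr"],cv2.COLOR_BGR2GRAY)
print(g[200:375,258].tolist())
u,v=proj(s,ctrl.get_obs()["eef_pos"])[0].astype(int);print(u,v)
cr=s["bgr"][v-44:v+84,u-48:u+48];cv2.imwrite("pics/w7x.png",np.hstack([c["bgr"],cv2.resize(cr,(288,384),interpolation=cv2.INTER_CUBIC)]))
E
```

```text
t 18.05 pos [ 0.4512 -0.3763  0.2555] yaw 76.97 tilt [ 0.0071 -0.0114 -0.9999] shift [415.4  26.8   1.8] turn -0.2570112208505833 open 0.15678649115620702 F [ 1.3 -0.4 -0.5]
[196, 196, 195, 196, 196, 196, 195, 195, 195, 195, 196, 195, 196, 196, 195, 195, 196, 195, 196, 196, 196, 195, 196, 196, 196, 197, 196, 197, 196, 196, 196, 197, 196, 197, 196, 196, 196, 197, 197, 196, 197, 197, 197, 196, 198, 197, 196, 197, 195, 196, 196, 197, 196, 197, 196, 196, 197, 196, 196, 196, 197, 197, 197, 196, 197, 196, 197, 197, 196, 197, 195, 197, 197, 196, 196, 196, 196, 197, 196, 196, 196, 197, 196, 196, 196, 196, 196, 195, 195, 195, 208, 238, 253, 254, 254, 254, 254, 254, 254, 254, 254, 254, 254, 254, 254, 254, 254, 254, 254, 254, 255, 254, 179, 161, 164, 165, 165, 165, 165, 165, 163, 163, 162, 162, 162, 163, 163, 163, 163, 164, 164, 164, 165, 163, 164, 164, 164, 163, 164, 165, 166, 138, 51, 32, 34, 32, 29, 27, 30, 35, 35, 34, 33, 34, 34, 35, 34, 35, 35, 34, 34, 31, 34, 34, 33, 34, 35, 33, 35, 35, 32, 35, 34, 34, 34]
256 224
```

View pics/w7x.png

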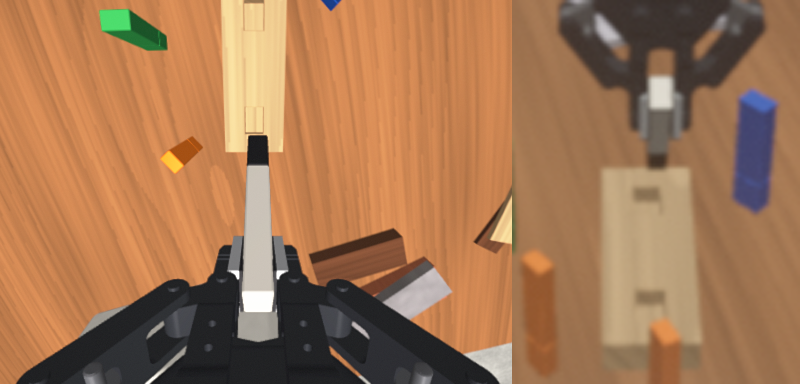

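Emit:
arm_command(plan=[0, 0, 0, 0, 0, 0, 0, 0])

```text
time_s: 18.35
eef_pos: [0.4484, -0.372, 0.2462]
eef_rot: [-0.002, 0.783, 0.622, -0.0]
wrist_force: [0.2, -0.3, -1.0]
opening: 0.154
```

```bash
python3 - <<'E'
from h import *
c=grab("wrist");s=grab("side");g=cv2.cvtColor(c["bgr"],cv2.COLOR_BGR2GRAY)
col=g[:,258].astype(int);print(col[128:172].tolist(),col[286:316].tolist())
d=np.diff(col);r=[np.argmin(d[300:330])+300.5,np.argmax(d[282:300])+282.5,np.argmax(d[150:180])+150.5,np.argmin(d[125:150])+125.5];print(r)
go([.5709,.0223,.25],91.7)
stickfit(np.array(r),.011,-1,c,s)
E
```

```text
[212, 213, 212, 212, 213, 215, 206, 93, 30, 25, 27, 28, 29, 29, 27, 30, 27, 27, 28, 29, 28, 30, 27, 31, 29, 29, 30, 29, 31, 28, 29, 30, 32, 30, 30, 41, 70, 134, 201, 198, 196, 196, 197, 196] [198, 199, 198, 197, 210, 239, 253, 254, 254, 254, 254, 254, 254, 254, 254, 254, 254, 254, 254, 254, 254, 254, 254, 254, 255, 254, 179, 161, 163, 163]
[np.float64(311.5), np.float64(290.5), np.float64(165.5), np.float64(134.5)]
t 18.45 pos [ 0.4487 -0.3721  0.2467] yaw 76.99 tilt [-0.0019  0.002  -1.    ] shift [411.8  30.3  -2.8] turn -0.25678200656036626 open 0.15638559969215016 F [-0.4  0.5 -1.9]
th,t,o -28.2 [0.0195 0.0038] res [-0.5  0.7 -1.5  1.3] foot-TCP world mm [ 11.   47.6 -65.2] foot [ 0.4597 -0.3245  0.1815] side px foot,bd,top [[254.4, 233.2], [254.8, 227.8], [256.1, 212.2]]
```

Emit:
arm_command(plan=[42.2, 5.4, 0, 0, 42.2, 5.4, 0, 0, 42.2, 5.4, 0, 0, 42.2, 5.4, 0, 0, 42.2, 5.4, 0, 0, 42.2, 5.4, 0, 0, 42.2, 5.4, 0, 0, 42.2, 5.4, 0, 0, 42.3, 5.4, 0, 0, 0, 0, 0, -0.1285, 0, 0, 0, -0.1285, 0, 0, 25, 0, 0, 0, 25, 0, 0, 0, 25, 0, 0, 0, 0, 0, 0, 0, 0, 0, 0, 0, 0, 0])

```text
time_s: 20.15
eef_pos: [0.583, -0.0135, 0.1749]
eef_rot: [0.001, 0.696, 0.718, 0.001]
wrist_force: [0.9, -0.7, -1.1]
opening: 0.158
```

```bash
python3 - <<'E'
from h import *
go([.5806,.0021,.1455],91.7)
c=grab("wrist","pics/w8.png");s=grab("side")
p=ctrl.get_obs()["eef_pos"]
print("mouth",proj(c,[.5793,.0609,.063]).round(0),"foot",proj(c,p+np.array([-.0015,.0488,-.0652])).round(0))
u,v=proj(s,[.5793,.03,.1])[0].astype(int);print(u-48,v-64)
cr=s["bgr"][v-64:v+64,u-48:u+48];cv2.imwrite("pics/w8x.png",np.hstack([c["bgr"],cv2.resize(cr,(288,384),interpolation=cv2.INTER_CUBIC)]))
E
```

```text
t 20.15 pos [ 0.583  -0.0135  0.1749] yaw 91.72 tilt [ 2.1e-03 -5.0e-04 -1.0e+00] shift [15.7 -2.  29.4] turn 0.0003890154863312788 open 0.15836315168842974 F [ 0.9 -0.7 -1.1]
mouth [[256. 109.]] foot [[258. 147.]]
214 104
```

View pics/w8x.png

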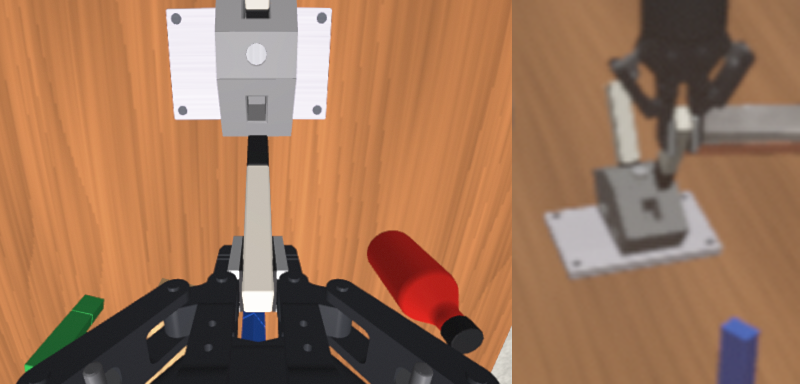

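Emit:
arm_command(plan=[0, 0, 0, 0, 0, 0, 0, 0])

```text
time_s: 20.45
eef_pos: [0.5825, -0.0134, 0.1742]
eef_rot: [0.001, 0.696, 0.718, 0.0]
wrist_force: [0.3, 0.8, -0.7]
opening: 0.156
```

Emit:
arm_command(plan=[5.2, -0.4, 9.6, 0, 5.2, -0.3, 9.6, 0, 5.1, -0.3, 9.5, 0, 2.5, 0, 4.3, 0, 2.5, 0, 4.3, 0, 2.5, 0, 4.3, 0, 2.5, 0, 4.3, 0, 1, 0, 1.7, 0, 1, 0, 1.7, 0, 0, 0, 0, 0, 0, 0, 0, 0])

```text
time_s: 21.55
eef_pos: [0.5803, 0.014, 0.1241]
eef_rot: [0.0, 0.696, 0.718, -0.0]
wrist_force: [-0.4, -0.6, -1.5]
opening: 0.156
```

Emit:
arm_command(plan=[1, 0, 1.7, 0, 1, 0, 1.7, 0, 1, 0, 1.7, 0, 0, 0, 0, 0])

```text
time_s: 21.95
eef_pos: [0.5802, 0.0169, 0.1187]
eef_rot: [0.0, 0.696, 0.718, -0.0]
wrist_force: [1.2, -3.3, -2.4]
opening: 0.157
```

Emit:
arm_command(plan=[0.7, 0, 1.7, 0, 0.7, 0, 1.7, 0, 0.7, 0, 1.7, 0, 0, 0, 0, 0])

```text
time_s: 22.35
eef_pos: [0.5801, 0.0195, 0.1136]
eef_rot: [-0.0, 0.696, 0.718, 0.0]
wrist_force: [1.4, -3.0, -3.5]
opening: 0.154
```

Emit:
arm_command(plan=[0.7, 0, 1.7, 0, 0.7, 0, 1.7, 0, 0.7, 0, 1.7, 0, 0, 0, 0, 0])

```text
time_s: 22.75
eef_pos: [0.58, 0.0219, 0.1085]
eef_rot: [-0.0, 0.696, 0.718, 0.0]
wrist_force: [2.9, -0.2, -2.4]
opening: 0.155
```

Emit:
arm_command(plan=[0.8, 0, 1.5, 0, 0.8, 0, 1.5, 0, 0, 0, 0, 0])

```text
time_s: 23.05
eef_pos: [0.58, 0.0234, 0.1056]
eef_rot: [-0.0, 0.696, 0.718, 0.0]
wrist_force: [1.3, -0.5, -1.6]
opening: 0.153
```

Emit:
arm_command(plan=[0.7, 0, 1.2, 0, 0.7, 0, 1.2, 0, 0, 0, 0, 0])

```text
time_s: 23.35
eef_pos: [0.58, 0.0246, 0.1032]
eef_rot: [-0.0, 0.696, 0.718, 0.0]
wrist_force: [2.1, 0.3, -1.6]
opening: 0.157
```

Emit:
arm_command(plan=[0.7, 0, 1.2, 0, 0.7, 0, 1.2, 0, 0, 0, 0, 0])

```text
time_s: 23.65
eef_pos: [0.5799, 0.0259, 0.1008]
eef_rot: [-0.0, 0.696, 0.718, 0.0]
wrist_force: [2.4, 0.0, -2.4]
opening: 0.157
```

Emit:
arm_command(plan=[0.7, 0, 1.2, 0, 0.7, 0, 1.2, 0, 0, 0, 0, 0])

```text
time_s: 23.95
eef_pos: [0.5804, 0.0261, 0.1003]
eef_rot: [0.001, 0.696, 0.718, -0.0]
wrist_force: [-2.2, -3.8, 10.5]
opening: 0.153
```

Emit:
arm_command(plan=[0.5, 0, 1, 0, 0.5, 0, 1, 0, 0, 0, 0, 0])

```text
time_s: 24.25
eef_pos: [0.5812, 0.0257, 0.1]
eef_rot: [0.002, 0.696, 0.718, -0.001]
wrist_force: [-5.8, -8.4, 19.7]
opening: 0.153
```

Same signature: it bottomed out at 20 N. I'll release, retreat straight up and look.

Emit:
arm_command(plan=[0, 0, 0, 0, 0, 0, 0, 0, 0, 0, 0, 0, 0, 0, 0, 0], grip=0.6)

```text
time_s: 24.65
eef_pos: [0.5793, 0.0285, 0.096]
eef_rot: [-0.001, 0.696, 0.718, -0.0]
wrist_force: [0.2, 0.1, -0.2]
opening: 0.596
```

Emit:
arm_command(plan=[0, 0, -15, 0, 0, 0, -25, 0, 0, 0, -40, 0, 0, 0, -40, 0, 0, 0, -30, 0, -40, 0, 0, 0, -40, 0, 0, 0, 0, 0, 0, 0, 0, 0, 0, 0, 0, 0, 0, 0])

```text
time_s: 25.65
eef_pos: [0.5821, -0.051, 0.2469]
eef_rot: [-0.0, 0.696, 0.718, 0.0]
wrist_force: [0.5, 0.2, -0.2]
opening: 0.602
```

```bash
python3 - <<'E'
from h import *
go([.5,0,.25],91.7)
c=grab("wrist");s=grab("side");t=grab("top")
C=np.array([.5709,.1023,0]);yw=np.radians(1.7);ex=np.array([np.cos(yw),np.sin(yw),0]);ey=np.array([-ex[1],ex[0],0]);Z=np.array([0,0,1])
for sg,w,nm in((1,.014,"wide"),(-1,.011,"slim")):
  M=C+.0071*ex+sg*.0416*ey+.063*Z
  for th in(30,34):
    S,K=np.sin(np.radians(th)),np.cos(np.radians(th));a=sg*S*ey+K*Z;F=M-.03*a
    print(nm,th,"top ctr side/wrist/top",proj(s,[F+.115*a]).round(1),proj(c,[F+.115*a]).round(1),proj(t,[F+.115*a]).round(1),"foot seam side",proj(s,[F+.032*a]).round(1))
u,v=proj(s,[.578,.1,.09])[0].astype(int);print("side crop origin",u-40,v-48)
cr=cv2.resize(s["bgr"][v-48:v+40,u-40:u+44],(367,384),interpolation=cv2.INTER_CUBIC)
cv2.imwrite("pics/end.png",np.hstack([c["bgr"][:,80:],cr]))
E
```

```text
t 25.65 pos [ 0.5821 -0.051   0.2469] yaw 91.74 tilt [-0.e+00  4.e-04 -1.e+00] shift [ 53.5 -80.5  -3.1] turn 0.0006953229773545748 open 0.602370993062851 F [ 0.5  0.2 -0.2]
wide 30 top ctr side/wrist/top [[248.5 131.1]] [[ 259. -119.]] [[185.9 183.5]] foot seam side [[251.9 157.8]]
wide 34 top ctr side/wrist/top [[248.  131.2]] [[ 259.  -123.6]] [[184.4 183.7]] foot seam side [[251.9 157.8]]
slim 30 top ctr side/wrist/top [[264.8 159.5]] [[258.7 115.2]] [[244.  180.2]] foot seam side [[259.9 172.7]]
slim 34 top ctr side/wrist/top [[265.3 161.4]] [[258.6 120.9]] [[245.8 180.3]] foot seam side [[260.  172.8]]
side crop origin 216 110
```

View pics/end.png

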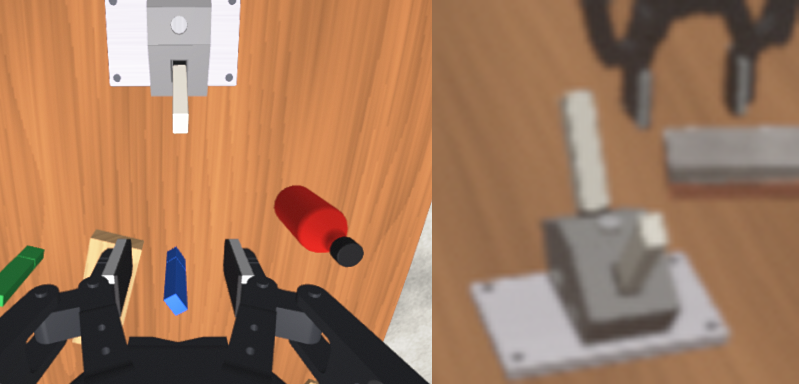

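Both sticks are seated. The slim top is at wrist (260,123) against a predicted (259,121) for a home stick leaning 34°. In the side view both white bodies start right at the socket mouths.

```bash
python3 -c "
from bench import ctrl
print(ctrl.get_obs()['time_s']);print(ctrl.hand_in())"
```

```text
25.8
the job is handed in; nothing more can be done
None
```

Both sticks are in their own sockets, the wide one first and then the slim one, each pushed home and let go. I handed the job in at 25.8 s of the 61 s allowed.

- **Method:** The tool can only point straight down. So I gripped each stick near its top and leaned it in the jaws against the rim of its rack pocket, by about 26° for the wide and 28° for the slim. I then fed each one in along the 30° socket axis. The block turned out to be clamped about 7 mm to the stand's +x, measured from the wrist camera.
- **Seating:** Each stick stopped with about a 20 N push-back at the expected depth. After release, both tops were within about 3 pixels of where fully home sticks should appear, leaning roughly 34–36°. The black feet are almost fully hidden, as they should be.
- **Forces:** The highest wrist force read at the end of any move was about 22 N.
- **Bystanders:** The tool never went near the oil bottle, whetstone, wax tin or the coloured look-alikes. I did not measure their positions again afterwards.
- **Disagreement:** My first tilt estimate for the wide stick was about 10° too low, because the stick had slipped about 6 mm across the pads. A new fit to the picture corrected it before insertion. No check failed at the end.

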